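Slide a thin slotted shim over the plate edge and fit it under a machine foot stud

ROBOT

A 6-joint arm with a two-finger parallel gripper is mounted at the origin on the work surface. World frame = base frame: x ahead of the robot, y to its left, z up, the work surface at z = 0. Lengths are in m, angles in rad, forces in N, time in s.
With the tool pointing down it reaches from about 0.3 to 0.825 m from the base axis. Payload 5.4 kg.
Tool frame: the origin (TCP) lies at the very end of the fingers, on their centre line; the grasp point (between the pads) lies 19 mm behind it; z points along the fingers, y is the line along which they close (so a half turn about z gives the same grasp; the last joint's range is limited). The gripper opens to 92 mm and grips with 3 to 60 N. Pads are 20 mm wide; open, the fingers measure 128 mm over their backs; the gripper's body (75 mm by 189 mm) begins 69 mm behind the grasp point.
Start: joints at [-1.455, 0.158, 1.597, -0, 1.386, -0.21], TCP at [0.184, -0.545, 0.215] pointing down, gripper open.
Joint ranges: [-2.91, 2.91], [-0.94, 2.29], [0.18, 2.7], [-1.29, 4.43], [0.17, 2.64], [-3, 3]. Speed limits (rad/s): [2.57, 2.57, 3.14, 3.14, 3.14, 3.14].

INTERFACE

Orientations are given as a rotation vector (axis times angle).
In Python, from workcell import bot gives the robot as it stands. Calls block until the motion is done:
- bot.goto(position, orientation): joint-space move of the TCP to a pose.
- bot.line_to(position, rot=None, max_speed=0.15): straight line of the TCP; rot=None keeps the orientation; max_speed is the mean speed in m/s.
- bot.set_joints(angles): joint-space move.
- bot.set_gripper(opening, newtons=None): opening from 0.0 (shut) to 1.0 (fully open); newtons is the grip in N (None keeps the last); returns when the fingers have stopped.
- bot.hold(seconds).
- bot.inverse_kinematics(position, orientation): joint angles nearest the present ones, or None.
- bot.read_camera(name): name is "scene" or "top" or "wrist"; returns a dict with "pixels" (384x512x3 uint8, blue, green, red), "fx", "fy", "cx", "cy" (pixels), "R" (3x3) and "t" (3): a world point X has camera coordinates R X + t. Camera axes: x right, y down, z forward; pixel columns grow to the right and rows downward; lengths in m; the calibration is good to about 2 mm. A picture is of the moment at which its call begins. There is no depth.
A pose or a line that the arm cannot do raises bot.MotionError and nothing moves.
- bot.job_done(): hands the job in; it is judged then, once.
Readings, each from a call of its own:
- bot.current_clock(): time.
- bot.current_joints(): joint angles.
- bot.current_joint_vel(): joint speeds.
- bot.current_effort(): joint torques, N m.
- bot.current_ee_pos(): TCP position.
- bot.current_tool_rot(): TCP orientation.
- bot.current_contact_force(): force on the tool from outside, world axes, zero at the start.
- bot.current_ft_torque(): the same for the moment, N m.
- bot.current_opening(): opening from 0.0 (shut) to 1.0 (fully open).
- bot.current_grip_force(): force on a finger pad.
Only numpy, scipy, OpenCV 4.12 (cv2) and the standard library are available. Lean on these libraries where they do the work, as an engineer would, in place of code of your own. Each camera call takes 0.05 s, during which the arm holds its last target. There are 200 camera calls.

TASK

The copper-coloured slotted shim lying flat on the green bench plate is too thin to pinch there: press lightly on it and slide it until a good 3 cm or more of its tab sticks out over the plate's front edge, then take it by the tab. Lay it flat on the blue machine foot with its slot round the stud, push it fully home so that the bottom of the slot meets the stud, square to the foot with the tab sticking out at the foot's front, and let go. Come down on the shim very slowly and press lightly, for it marks easily: never knock or press it against the plate or the foot with more than about 3.5 kg of force, do not scrape the plate with the gripper, do not drop the shim, and leave the other things where they are.

Things in the scene. Friction and masses are not known exactly. Their poses are not given: they have to be found in the camera images.
- plate: Heavy fixed bench plate, 150 x 150 mm, 70 mm high, oiled bare steel top, green sides, on the robot's left or right. Origin at the centre of its underside; x axis from its front edge (x = -75 mm, facing roughly to the robot) to its back. It does not give: a fingertip meeting the shim at 8 mm/s knocks with under 25 N, at 20 mm/s often with over 40 N. Pressing with 4 to 10 N is ample.
- plate_edge (a point): Middle of the plate's front top edge (75 mm before the plate's centre, 70 mm above the bench).
- shim: Loose copper-coloured slotted shim, 2 mm thick, about 90 g, flat on the plate. Origin on its underside. Along its x: body 76 mm wide from x = -30 to 30 mm; slot 18 mm wide, centred, open at x = 30, ending at x = -3; tab 34 mm wide from x = -30 to -80, pointing within 0.25 rad of the plate's front (-x). Centre of mass at x = -18. Slips easily on the oiled plate; fingertips grip it far better.
- shim_tab (a point): Middle of the tab's end on the shim's underside (x = -80 mm of the shim). At first over the plate; the shim tips off if this point goes more than about 60 mm out past the front edge.
- shim_slot (a point): Point on the shim's underside where the stud's axis stands when the slot's bottom touches the stud (x = +3 mm of the shim).
- foot: Fixed blue machine foot, a block 70 mm (x) by 90 mm (y), 45 mm high, with a 12 mm brass stud standing 28 mm out of the middle of its top; on the side opposite the plate. Origin at the centre of its underside; x axis from its front face (x = -35 mm, roughly towards the robot) to its back. A seated shim has its x axis along the foot's, tab out beyond the front face.
- stud (a point): Foot of the stud's axis, in the plane of the foot's top (45 mm above the bench).
- spray_can: Bystander: loose upright spray can, 52 mm diameter, 130 mm high, origin at the centre of its underside.
- screw_box: Bystander: loose red screw box 60 x 90 mm, 50 mm high, origin at the centre of its underside.
- spanner: Bystander: loose spanner, about 150 mm long, lying on the bench between the plate and the foot, nearer to the robot; origin near its middle.

How it is judged:
By the outcome, as a careful person would: the job done as asked, in the order asked, and still so for the second after the job is handed in, with the robot touching nothing.
It also fails if it takes over 56 s, if anything falls off the work surface, if the arm or the gripper's body presses on something with over 40 N, if the wrist force passes 120 N, or if a joint passes its speed limit or range.

## Working session

There is one attempt and no reset: what is moved stays moved. The work goes in short steps, each a Python script; the robot and the scene stay as the last script left them, time stands still between calls to the robot, and variables do not carry over. Pictures are saved under pics/ and viewed, at most 10 in all, crops included, and the job is handed in when it is done.

```bash
ls; mkdir -p pics
python3 - <<'E'
from workcell import bot
import cv2,numpy as np
ims=[]
for n in("scene","top"):
    c=bot.read_camera(n); cv2.imwrite(f"pics/{n}0.png",c["pixels"]); print(n,c["fx"],c["cx"],c["cy"],c["R"],c["t"])
    np.savez(f"{n}0.npz",**c)
print(bot.current_clock(),bot.current_tool_rot())
E
```

```text
pics
scene 391.1908614414117 247.73047979393553 195.5504146948691 [[-0.6036939   0.79711597 -0.01264156]
 [ 0.57886255  0.42738684 -0.69444844]
 [-0.5481531  -0.42655201 -0.71943141]] [ 0.39224571 -0.28387897  1.23409579]
top 371.1936660314567 250.63172924406737 202.7387685402506 [[ 1.37774770e-03 -9.99842971e-01 -1.76673747e-02]
 [-9.98213392e-01 -3.19731679e-04 -5.97488172e-02]
 [ 5.97337860e-02  1.77181288e-02 -9.98057084e-01]] [-0.01030714  0.60822815  0.82705882]
0.1 [-3.09833856e+00 -5.09213618e-01 -1.08977806e-04]
```

View pics/scene0.png

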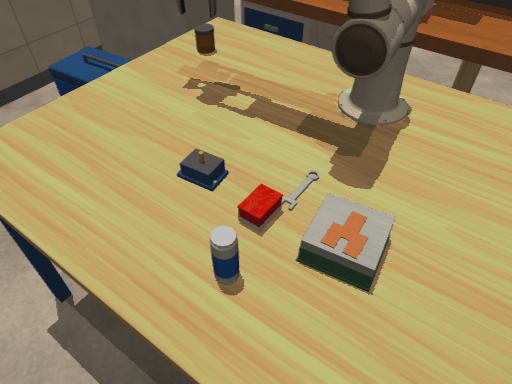

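View pics/top0.png

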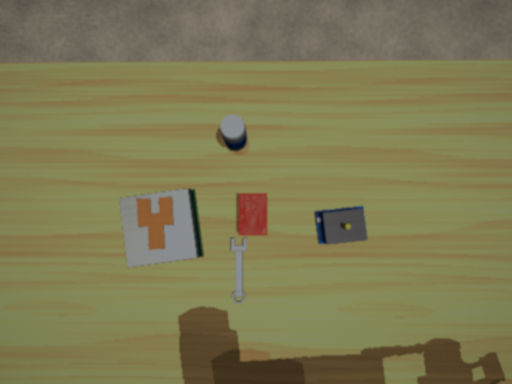

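The shim (orange) lies at top (156,222), with its tab pointing down towards the robot. The plate is at (160,228), the foot at (344,225) with its stud at (347,226), the box at (252,214), the spanner at (239,268) and the can at (234,130). In the scene view the shim is at (345,236) and the stud at (201,157).

```bash
cat > h.py <<'E'
import numpy as np,cv2
def K(c): return np.array([[c["fx"],0,c["cx"]],[0,c["fy"],c["cy"]],[0,0,1.]])
def P(c): return K(c)@np.c_[c["R"],c["t"]]
def tri(c1,p1,c2,p2):
    X=cv2.triangulatePoints(P(c1),P(c2),np.array(p1,float).reshape(2,1),np.array(p2,float).reshape(2,1)); return (X[:3]/X[3]).ravel()
def plane(c,px,z):
    px=np.atleast_2d(px).astype(float); d=(np.linalg.inv(K(c))@np.c_[px,np.ones(len(px))].T).T@c["R"]; o=-c["R"].T@c["t"]
    return o+d*((z-o[2])/d[:,2])[:,None]
def proj(c,X): 
    q=(P(c)@np.c_[np.atleast_2d(X),np.ones(len(np.atleast_2d(X)))].T).T; return q[:,:2]/q[:,2:]
def orange(im):
    h=cv2.cvtColor(im,cv2.COLOR_BGR2HSV); m=cv2.inRange(h,(5,165,120),(16,255,255))
    n,l,s,_=cv2.connectedComponentsWithStats(m); return l,s
SH=np.array([[30,-38],[30,-9],[-3,-9],[-3,9],[30,9],[30,38],[-30,38],[-30,17],[-80,17],[-80,-17],[-30,-17],[-30,-38]])/1000.
def rot(yaw,tilt=0):  # tool down, tool x at world yaw
    R=cv2.Rodrigues(np.array([0,0,yaw]))[0]@np.diag([1.,-1,-1]); return cv2.Rodrigues(R)[0].ravel()
E
python3 - <<'E'
from h import *
T=dict(np.load("top0.npz"));S=dict(np.load("scene0.npz"))
cs=[]
for c,b in((T,(110,170,210,270)),(S,(290,190,400,290))):
    im=c["pixels"].copy(); m=np.zeros(im.shape[:2],np.uint8); x0,y0,x1,y1=b
    h=cv2.cvtColor(im,cv2.COLOR_BGR2HSV); m[y0:y1,x0:x1]=cv2.inRange(h,(3,130,80),(18,255,255))[y0:y1,x0:x1]
    M=cv2.moments(m,True); cs.append((M["m10"]/M["m00"],M["m01"]/M["m00"])); print(M["m00"],cs[-1])
print("shim centroid",tri(T,cs[0],S,cs[1]),"stud tip",tri(T,(348,226.5),S,(201,153)))
print("plate corners z.07",plane(T,[(120,197),(188,190),(196,258),(127,266)],.07))
print("foot z.045",plane(T,[(322,210),(363,207),(367,240),(326,243)],.045))
print("box",plane(T,[(253,214)],.05),"spanner",plane(T,[(238,243),(239,295)],.005),'can',plane(T,[(233,126)],.13))
a=cv2.resize(T["pixels"][180:280,110:210],(500,500),interpolation=cv2.INTER_CUBIC)
b=cv2.resize(T["pixels"][195:255,310:370],(300,300),interpolation=cv2.INTER_CUBIC)
b=cv2.copyMakeBorder(b,0,200,0,0,0); cv2.imwrite("pics/z0.png",np.hstack([a,b]))
E
```

```text
1068.0 (155.03932584269663, 219.8005617977528)
1137.0 (347.45646437994725, 235.221635883905)
shim centroid [0.56889959 0.19342223 0.06920758] stud tip [ 0.55467929 -0.21642321  0.07237871]
plate corners z.07 [[0.61741306 0.27048952 0.07      ]
 [0.63249376 0.12385407 0.07      ]
 [0.48754324 0.10514762 0.07      ]
 [0.47021078 0.25218206 0.07      ]]
foot z.045 [[ 0.59071557 -0.16691106  0.045     ]
 [ 0.59735237 -0.25651774  0.045     ]
 [ 0.52536825 -0.26399254  0.045     ]
 [ 0.51866282 -0.17488581  0.045     ]]
box [[ 0.5816619  -0.01556986  0.05      ]] spanner [[0.51629833 0.01935508 0.005     ]
 [0.39832098 0.01667112 0.005     ]] can [[0.75537664 0.02372614 0.13      ]]
```

View pics/z0.png

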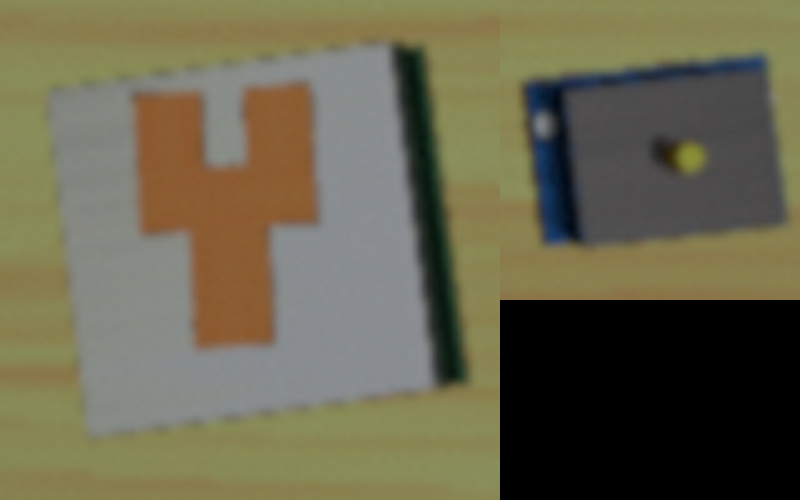

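```bash
cat >> h.py <<'E'
def kabsch(m,w):  # 2D model->world pose
    m=np.asarray(m);w=np.asarray(w)[:,:2]; a=m-m.mean(0);b=w-w.mean(0)
    y=np.arctan2((a[:,0]*b[:,1]-a[:,1]*b[:,0]).sum(),(a*b).sum()); c,s=np.cos(y),np.sin(y);R=np.array([[c,-s],[s,c]])
    t=w.mean(0)-R@m.mean(0); return t,y,1000*np.linalg.norm(w-(m@R.T+t),axis=1).max()
def at(t,y,p): c,s=np.cos(y),np.sin(y); return np.asarray(t)+np.array([[c,-s],[s,c]])@np.asarray(p)
E
python3 - <<'E'
from h import *
from workcell import bot
T=dict(np.load("top0.npz"))
s=np.array([(311,84),(245,88),(246,165),(204,168),(203,93),(135,96),(143,235),(190,231),(196,348),(273,344),(270,224),(318,221)])/5+[109.6,179.6]
print("shim",kabsch(SH,plane(T,s,.072)))
p=np.array([(50,90),(395,42),(437,385),(92,437)])/5+[109.6,179.6]
q=np.array([[1,1],[1,-1],[-1,-1],[-1,1.]])
print("plate",kabsch(q*.075,plane(T,p,.07)))
f=(np.array([(563,92),(767,70),(786,222),(578,243)])-[500,0])/5+[309.6,194.6]
F=kabsch(q*[.035,.045],plane(T,f,.045));print("foot",F)
bot.goto([.44,-.21,.25],rot(F[1]))
c=bot.read_camera("wrist");np.savez("w1.npz",**c);cv2.imwrite("pics/w1.png",c["pixels"])
bot.goto([.45,.18,.25],rot(0))
c2=bot.read_camera("wrist");np.savez("w2.npz",**c2)
cv2.imwrite("pics/w12.png",cv2.resize(np.hstack([c["pixels"],c2["pixels"]]),(800,300),interpolation=cv2.INTER_AREA))
print(bot.current_clock(),bot.current_joints(),proj(c,[[.555,-.216,.073]]),proj(c2,plane(T,s,.072)))
E
```

```text
shim (array([0.58645396, 0.19406936]), np.float64(0.0659599984602752), np.float64(1.2094543043546402))
plate (array([0.55288374, 0.1867456 ]), np.float64(0.1413830938239886), np.float64(1.718523594553725))
foot (array([ 0.55593459, -0.21511978]), np.float64(0.1027744305576656), np.float64(2.0661674462361215))Traceback (most recent call last):
  File "<stdin>", line 13, in <module>
  File "h.py", line 16, in rot
    R=cv2.Rodrigues(np.array([0,0,yaw]))[0]@np.diag([1.,-1,-1]); return cv2.Rodrigues(R)[0].ravel()
      ~~~~~~~~~~~~~^^^^^^^^^^^^^^^^^^^^^
cv2.error: OpenCV(4.12.0) /io/opencv/modules/calib3d/src/calibration_base.cpp:151: error: (-210:Unsupported format or combination of formats) The matrices must have 32f or 64f data type in function 'Rodrigues'
```

```bash
sed -i 's/np.array(\[0,0,yaw\])/np.array([0,0,float(yaw)])/' h.py
python3 - <<'E'
from h import *
from workcell import bot
T=dict(np.load("top0.npz"));c=dict(np.load("w1.npz"))
s=np.array([(311,84),(245,88),(246,165),(204,168),(203,93),(135,96),(143,235),(190,231),(196,348),(273,344),(270,224),(318,221)])/5+[109.6,179.6]
bot.goto([.45,.18,.25],rot(.066))
c2=bot.read_camera("wrist");np.savez("w2.npz",**c2)
cv2.imwrite("pics/w12.png",cv2.resize(np.hstack([c["pixels"],c2["pixels"]]),(800,300),interpolation=cv2.INTER_AREA))
print(bot.current_clock(),bot.current_joints(),proj(c,[[.555,-.216,.073]]),proj(c2,plane(T,s,.072)))
E
```

```text
3.2083 [ 1.28560236e-01 -1.03807906e-01  1.79467777e+00 -3.21933620e-04
  1.45068786e+00  1.63497951e+00] [[269.71436604  82.18924605]] [[283.59354046  32.51610661]
 [258.27268635  32.35830855]
 [257.14495962  64.27895018]
 [241.47802926  64.37914413]
 [242.10569156  33.30471072]
 [215.98112334  32.66426908]
 [218.43555384  89.13756539]
 [235.58082958  88.77328738]
 [236.48410066 131.95047792]
 [263.34113603 132.27247571]
 [264.76169954  88.07983643]
 [282.23466136  88.1246908 ]]
```

View pics/w12.png

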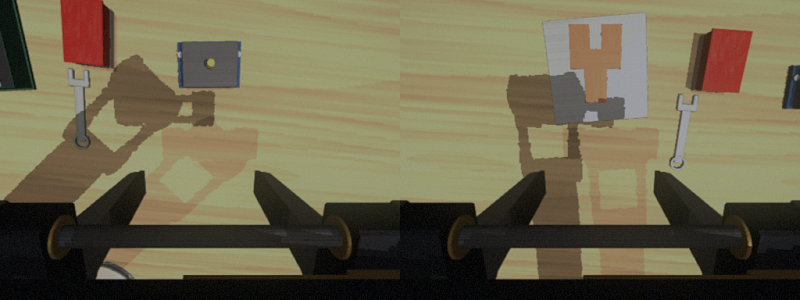

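The left picture (foot) shows the stud tip at about (269,79) full-scale, where (270,82) was predicted. The right one (plate) shows the shim within about 2 px of prediction. The estimates are good enough, so I'll press now.

```bash
cat >> h.py <<'E'
SHIM=(np.array([.58645,.19407]),.066); PLATE=(np.array([.55288,.18675]),.1414); FOOT=(np.array([.55593,-.21512]),.1028)
E
python3 - <<'E'
from h import *
from workcell import bot
p=at(*SHIM,[-.016,0]); R=rot(SHIM[1])
n=np.array([np.cos(PLATE[1]),np.sin(PLATE[1])])
out=-(at(*SHIM,[-.08,0])-at(*PLATE,[-.075,0]))@n; print("tab out",out)
bot.set_gripper(0.0)
bot.goto([*p,.10],R); bot.line_to([*p,.081],max_speed=.04)
f0=bot.current_contact_force(); print(f0,bot.current_clock(),bot.current_ee_pos())
z=.081
while z>.064:
    z-=.0005; bot.line_to([*p,z],max_speed=.007)
    f=(bot.current_contact_force()-f0)[2]
    if abs(f)>4: break
print("z",z,f,bot.current_ee_pos(),bot.current_clock())
E
```

```text
tab out -0.029493861182968182
[ 0.10814477 -0.87852715  0.22465228] 5.975 [0.57039877 0.1930023  0.08089615]
z 0.0715 6.239078751177611 [0.57092644 0.19308236 0.07242756] 10.725
```

Run:
```python
from h import *
from workcell import bot
p=at(*SHIM,[-.016,0]); z=.0715
n=np.array([np.cos(PLATE[1]),np.sin(PLATE[1])])
f0=np.array([.108,-.879,.225])
for i in range(1,7):
    bot.line_to([*(p-n*.0745*i/6),z],max_speed=.03)
    f=(bot.current_contact_force()-f0); e=bot.current_ee_pos(); print(np.round(f,1),np.round(e,4))
    z+=np.clip((f[2]-6)*.0001,-.0003,.0003)
bot.line_to([*(p-n*.0745),.09],max_speed=.03)
c=bot.read_camera("top");np.savez("t1.npz",**c)
print(bot.current_clock())
cv2.imwrite("pics/t1.png",cv2.resize(c["pixels"][170:290,100:220],(600,600),interpolation=cv2.INTER_CUBIC))
```

```text
[-0.4  1.4  6.5] [0.5585 0.1913 0.0724]
[-0.8  1.   6.6] [0.5461 0.1896 0.0724]
[-1.   0.1  7.2] [0.5337 0.1878 0.0724]
[ 0.2 -0.1  7.9] [0.5212 0.186  0.0724]
[-0.4  1.1  6.5] [0.5087 0.1843 0.0724]
[-0.6  0.6  6.8] [0.4963 0.1825 0.0724]
14.925
```

View pics/t1.png

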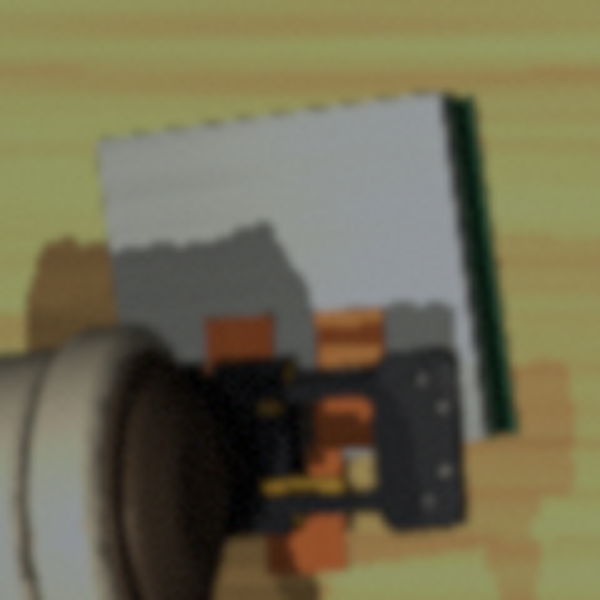

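The shim followed the finger. The tab now hangs well over the front edge, with its end at crop (310,572), and the prong backs are at (205,318) and (384,309).

Run:
```python
from h import *
from workcell import bot
c=dict(np.load("t1.npz"))
n=np.array([np.cos(PLATE[1]),np.sin(PLATE[1])])
px=np.array([(384,309),(205,318),(268,574),(345,568)])/5+[99.6,169.6]
k=kabsch(SH[[0,5,8,9]],plane(c,px,.072)); print(k, SHIM[0]-n*.0745)
t=.5*(k[0]+SHIM[0]-n*.0745); y=.5*(k[1]+SHIM[1])
print("out",-(at(t,y,[-.08,0])-at(*PLATE,[-.075,0]))@n)
assert np.linalg.norm(k[0]-t)<.004 and abs(k[1]-y)<.06
g=at(t,y,[-.062,0]); e=bot.current_ee_pos()
bot.line_to([e[0],e[1],.15],max_speed=.12)
bot.set_gripper(1.0)
bot.goto([*g,.12],rot(y)); bot.line_to([*g,.053],max_speed=.06)
f0=bot.current_contact_force()
bot.set_gripper(0.0,40); bot.hold(.2)
print(f0,bot.current_contact_force(),bot.current_opening()*92,bot.current_grip_force(),bot.current_clock(),g,y)
c=bot.read_camera("wrist");np.savez("w3.npz",**c);cv2.imwrite("pics/w3.png",c["pixels"])
```

```text
(array([0.51256725, 0.1836184 ]), np.float64(0.061774291581965686), np.float64(1.1079227759956485)) [0.51269353 0.18357077]
out 0.04505238404507322
[-0.12529542  0.12011277  0.74356414] [-0.70910711 -0.15646422  0.11565575] 31.643798385504834 39.99873340129852 19.7083 [0.45075688 0.17963627] 0.06388714579098284
```

View pics/w3.png

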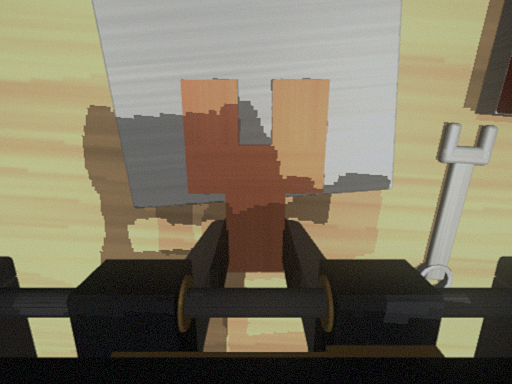

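The shim sits squarely and centred between the fingers (prongs 181 to 329, slot 238 to 272, all centred on column 255). I'll lift it and go over the foot.

Run:
```python
from h import *
from workcell import bot
w=dict(np.load("w1.npz"))
h=cv2.cvtColor(w["pixels"],cv2.COLOR_BGR2HSV)[60:100,245:295]; m=cv2.inRange(h,(15,140,70),(40,255,255))
M=cv2.moments(m,True); sp=(M["m10"]/M["m00"]+245,M["m01"]/M["m00"]+60); print(M["m00"],sp,plane(w,[sp],.073))
e0=bot.current_ee_pos(); print(e0)
bot.line_to([e0[0],e0[1],e0[2]+.03],max_speed=.04)
bot.line_to([e0[0],e0[1],.16],max_speed=.12)
print(bot.current_contact_force(),bot.current_opening()*92)
S=np.array([.5553,-.2158]);y=FOOT[1]
p=at(S,y,[-(.016+.062),0])
bot.goto([*p,.16],rot(y)); bot.line_to([*p,.075],max_speed=.08)
print(bot.current_ee_pos(),bot.current_opening()*92,bot.current_clock())
c=bot.read_camera("wrist");np.savez("w4.npz",**c)
t=bot.read_camera("top");np.savez("t4.npz",**t)
a=cv2.resize(c["pixels"][:300,130:430],(500,500)); b=cv2.resize(w["pixels"][35:125,215:305],(300,300),interpolation=cv2.INTER_CUBIC)
b=cv2.copyMakeBorder(b,0,200,0,0,0); cv2.imwrite("pics/z4.png",np.hstack([a,b]))
```

```text
Traceback (most recent call last):
ZeroDivisionError: float division by zero
```

Run:
```python
from h import *
from workcell import bot
w=dict(np.load("w1.npz"))
e0=bot.current_ee_pos(); print(e0)
bot.line_to([e0[0],e0[1],e0[2]+.03],max_speed=.04)
bot.line_to([e0[0],e0[1],.16],max_speed=.12)
print(bot.current_contact_force(),bot.current_opening()*92)
S=np.array([.5553,-.2158]);y=FOOT[1]
p=at(S,y,[-(.016+.062),0])
bot.goto([*p,.16],rot(y)); bot.line_to([*p,.075],max_speed=.08)
print(bot.current_ee_pos(),bot.current_opening()*92,bot.current_clock())
c=bot.read_camera("wrist");np.savez("w4.npz",**c)
t=bot.read_camera("top");np.savez("t4.npz",**t)
a=cv2.resize(c["pixels"][:300,130:430],(500,500)); b=cv2.resize(w["pixels"][35:125,215:305],(300,300),interpolation=cv2.INTER_CUBIC)
b=cv2.copyMakeBorder(b,0,200,0,0,cv2.BORDER_CONSTANT); cv2.imwrite("pics/z4.png",np.hstack([a,b]))
```

```text
[0.45074931 0.17964204 0.05297977]
[-0.03637306  0.24073775 -0.3480282 ] 31.922226181551746
[ 0.47818411 -0.22418061  0.07566416] 31.860603415013262 24.1667
```

View pics/z4.png

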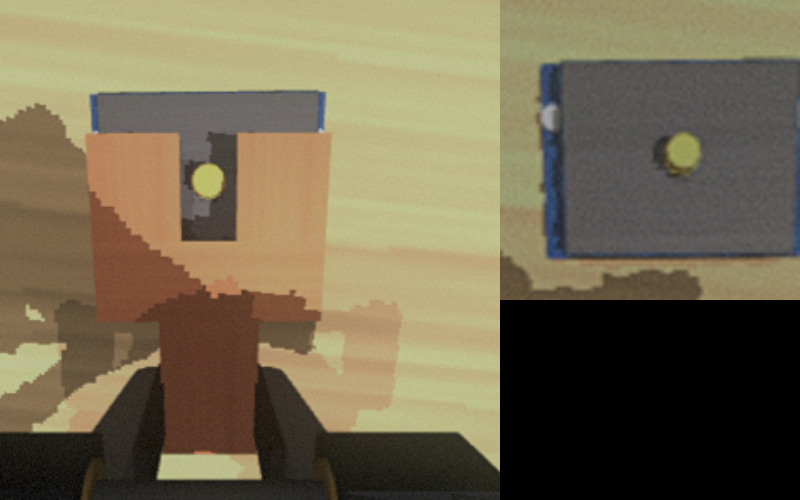

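The wrist picture shows the stud at crop (208,181), centred in the slot (180 to 237), and the shim hangs level. The foot's edge is turned by about +0.01 rad relative to the shim.

Run:
```python
from h import *
from workcell import bot
w=dict(np.load("w1.npz"));c=dict(np.load("w4.npz"))
p1=np.array([683,153])-[500,0]; p1=p1*.3+[214.7,34.7]
p4=np.array([208.5,180.5])*.6+[129.8,-.2]
print("tip",plane(w,[p1],.073),plane(c,[p4],.073),tri(w,p1,c,p4))
sb=np.array([(208.5,240),(208.5,132)])*.6+[129.8,-.2]
z=bot.current_ee_pos()[2]+.017+.002; print("slot bottom/mouth",plane(c,sb,z),z)
e=bot.current_ee_pos()[:2]; print("expected",at(e,.1028,[.059,0]),at(e,.1028,[.092,0]))
```

```text
tip [[ 0.55670831 -0.21566574  0.073     ]] [[ 0.55758457 -0.21564457  0.073     ]] [ 0.55777368 -0.21579853  0.06487717]
slot bottom/mouth [[ 0.53864826 -0.21758454  0.0946826 ]
 [ 0.57094173 -0.21423087  0.0946826 ]] 0.09468259742156324
expected [ 0.53686053 -0.21808366] [ 0.56968631 -0.21469723]
```

Run:
```python
from h import *
from workcell import bot
S=np.array([.5553,-.2158]);y=.113
d=np.array([np.cos(y),np.sin(y)])
p=at(S,y,[-(.016+.062),0]); R=rot(y)
bot.line_to([*p,.075],R,max_speed=.03)
bot.line_to([*p,.035],max_speed=.04)
f0=bot.current_contact_force(); z=.035; print(f0)
while z>.022:
    z-=.0005; bot.line_to([*p,z],max_speed=.007)
    f=(bot.current_contact_force()-f0)[2]
    if abs(f)>2.5: break
print("z",z,f,bot.current_ee_pos(),bot.current_clock())
s=.016
while s>-.002:
    s-=.001 if s>.007 else .0005
    bot.line_to([*at(S,y,[-(s+.062),0]),z],max_speed=.02)
    f=bot.current_contact_force()-f0
    if -(f[:2]@d)>6: break
print("s",s,np.round(f,1),bot.current_ee_pos(),bot.current_clock(),bot.current_opening()*92)
np.savez("st.npz",s=s,z=z)
c=bot.read_camera("wrist");np.savez("w5.npz",**c)
cv2.imwrite("pics/z5.png",cv2.resize(c["pixels"][:300,130:430],(600,600)))
```

```text
[-0.0959709   0.57540699 -0.80781739]
z 0.025999999999999995 3.479070377575217 [ 0.47790856 -0.22468858  0.02609821] 30.1667
s -8.673617379884035e-18 [-8.6 -2.3  7.4] [ 0.49234773 -0.22283517  0.02570293] 35.9167 31.816245323249532
```

View pics/z5.png

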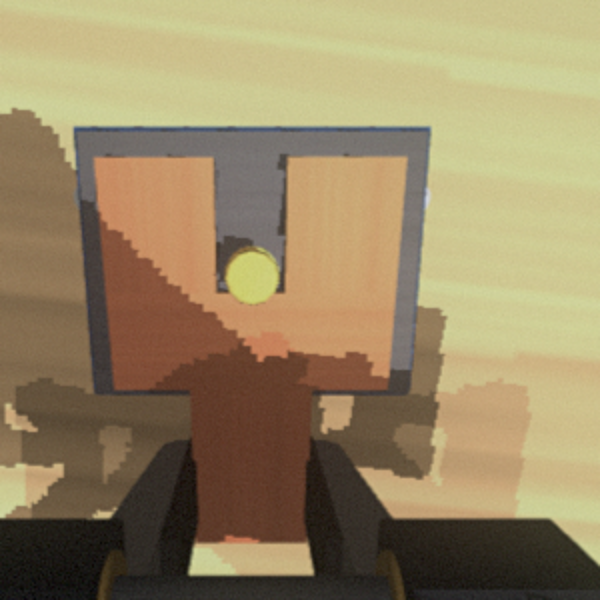

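The shim is square to the foot (shim edge at row 157, foot edge at row 128, both level), and the slot's bottom is against the stud at (252,275). I'll relieve the press, release and check.

Run:
```python
from h import *
from workcell import bot
S=np.array([.5553,-.2158]);y=.113
p=at(S,y,[-.062,0])
bot.line_to([*p,.0264],max_speed=.01); print(bot.current_contact_force())
bot.set_gripper(0.6); bot.hold(.2)
e=bot.current_ee_pos(); bot.line_to([e[0],e[1],.12],max_speed=.08)
bot.line_to([e[0]-.06,e[1],.2],max_speed=.15)
c=bot.read_camera("wrist");np.savez("w6.npz",**c)
print(bot.current_clock(),bot.current_contact_force())
cv2.imwrite("pics/z6.png",cv2.resize(c["pixels"][0:220,130:400],(800,652))[:600])
```

```text
[-6.53215192 -1.4298319   4.95248327]
39.1167 [-0.90201259 -1.01702975 -0.43471566]
```

View pics/z6.png

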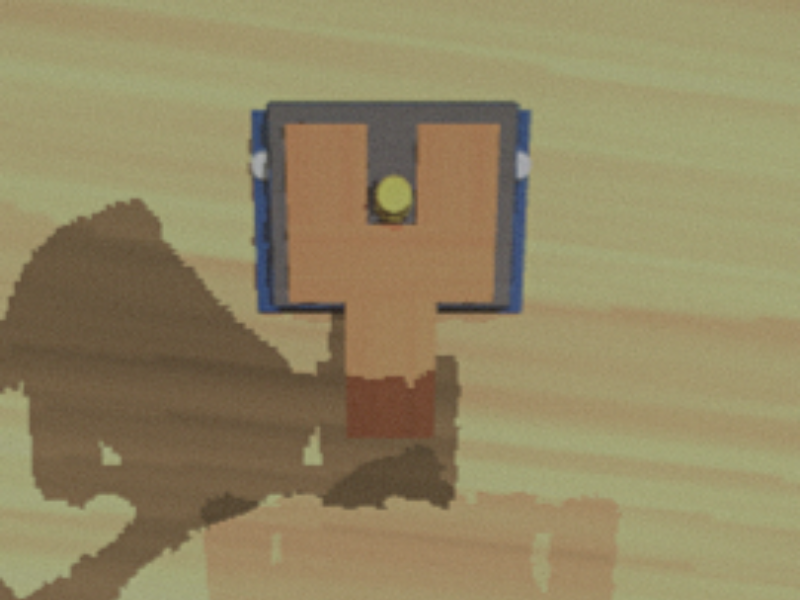

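The shim lies flat and square on the foot, with the stud at (393,195), its base against the slot's bottom at (392,224), and the tab out in front. I'm handing in.

```bash
python3 -c "
from workcell import bot
print(bot.job_done())"
```

```text
the job is handed in; nothing more can be done
None
```

The shim is seated flat and square on the foot, slot bottom against the stud and tab out at the front, released and handed in at about 39 s; the highest pressing force I read was about 8 N, and the verdict was not shown.

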